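Set the small conical flask on the laboratory balance

TASK

Put the small conical flask upright in the middle of the balance's round pan and let go of it. Be gentle: the flask is thin glass and cracks if the fingers squeeze it hard (keep the grip under 50 N from each finger), and the pan is delicate, so set the flask down softly without dropping it or pressing on the pan. Leave the large conical flask and the beaker standing where they are.

Things in the scene. Friction and masses are not known exactly. Their poses are not given: they have to be found in the camera images.
- flask: Small conical flask, clear glass, 115 mm tall, 0.06 to 0.13 kg. Foot 66 mm in diameter, a cone from 12 to 75 mm above the foot, then a straight neck 28 mm in diameter up to the rim (the 34 mm lip in the last 4 mm is only seen). Grip it by the neck, best 95 mm above the foot. Origin: centre of the underside; z up its axis.
- pan: Round steel pan, 120 mm in diameter, level, top 62 mm above the bench, over the rear of a fixed white balance 210 x 160 mm, 50 mm high, centred 30 mm from the pan's centre towards the pan's -x (display end). Sprung: yields downwards 1 mm per 0.8 N, stops at 13 mm; a load or impact over 14 N damages it. Origin: centre of its top face; z up.
- large_flask: A bystander: conical flask of the same glass and shape but larger, 148 mm tall, foot 84 mm, neck 35 mm in diameter. Origin: centre of the underside; z up.
- beaker: A bystander: straight-sided open glass beaker, 88 mm tall, 60 mm in diameter (64 mm at the rim). Origin: centre of the underside; z up.
Mind the look-alikes: they are no part of the job. Leave any blue or yellow look-alike of the flask alone.

How it is judged:
By the outcome, as a careful person would: the job done as asked, in the order asked, and still so for the second after the job is handed in, with the robot touching nothing.
It also fails if it takes over 38 s, if anything falls off the work surface, if the arm or the gripper's body presses on something with over 40 N, if the wrist force passes 120 N, or if a joint passes its speed limit or range.

ROBOT

A 6-joint arm with a two-finger parallel gripper is mounted at the origin on the work surface. World frame = base frame: x ahead of the robot, y to its left, z up, the work surface at z = 0. Lengths are in m, angles in degrees, forces in N, time in s.
With the tool pointing down it reaches from about 0.4 to 0.825 m from the base axis. Payload 7 kg.
Tool frame: the origin (TCP) lies midway between the tips of the shut fingers; the grasp point (between the pads) lies 19 mm behind it (ctrl.hold_point_z is the distance from the TCP to the grasp point, in m); z points along the fingers, x is the direction in which the jaws open and shut, and the axes are right-handed (so a half turn about z gives the same grasp; the last joint's range is limited). The gripper opens to 88 mm and grips with 3 to 60 N. Pads are 19 mm wide; open, the fingers measure 130 mm over their backs; the gripper's body (78 mm by 193 mm) begins 47 mm behind the grasp point.
Start: joints at [89.96, 20.546, 0.682, 0, -70.136, -16.507], TCP at [0.192, 0.647, 0.227] pointing down, gripper open.
Joint ranges: [-176.03, 176.03], [-82.01, 121.73], [-58.28, 71.71], [-173.87, 95.51], [-174.79, -0.11], [-173.66, 173.66]. Speed limits (degrees/s): [136.94, 136.94, 172.46, 180, 180, 180].

INTERFACE

Orientations are given as [roll, pitch, yaw] about the fixed x, y, z axes, in that order (R = Rz(yaw) Ry(pitch) Rx(roll)).
In Python, from plant import ctrl gives the robot as it stands.
- The arm moves only by the tool apply_moves, never from a script. Its argument "motion" is a list of rows, each a list of 2 entries, a list of its own where there are three numbers: the shift along the world's x, y, z in cm, then the turn about the world's z in degrees. In form: [[[tx, ty, tz], roll], ...]. A call has 1 to 10 rows; each row is the pose to reach, as a shift and turn from the pose commanded when the call began; what a row does not reach only later rows make up. A row lasts 1/10 s, in which the tool goes at most 50 mm and 8.59 degrees, less where a joint would pass 70% of its speed; a pose out of reach is approached as far as the arm can. A call with a gripper value outside its range is refused whole. "hand" is the finger opening in cm, from 0 to 8.76, set as the call begins (left out, the last holds). The fingers move at their own pace and stop on an object; the grip force is fixed at half the most. Time passes only in rows, so rows that repeat a pose let the fingers close. It gives the time, the measured TCP pose, the force and the opening at its end, in the units of the state.
- ctrl.get_obs(): the state, without advancing time (a new reading comes with each control period).
- ctrl.snapshot(name): name is "side" or "top" or "wrist"; returns (picture, depth): 384x512x3 uint8, blue, green, red; 384x512 float32, m along the optical axis (not along the pixel's ray), 0 where there is no reading.
- ctrl.camera_model(name): a dict with "fx", "fy", "cx", "cy" (pixels), "cam_to_world" (4x4, takes a point from camera to world coordinates); the wrist camera has in their place "tool_from_camera" (4x4, takes a point from camera to tool coordinates, whose origin is the TCP and whose axes are the tool frame's). Camera axes: x right, y down, z forward; pixel columns grow to the right and rows downward; lengths in m; the calibration is good to about 2 mm. A picture is of the moment at which its call begins: read the wrist's pose just before it. camera_model takes no time and is no camera call.
- ctrl.close_job(): hands the job in, once; it reports no verdict.
The state is a dict: "clock": time; "joint_pos": joint angles; "qvel": joint speeds; "tau": joint torques, N m; "tool_pos": TCP position; "orientation": TCP orientation; "force": force on the tool from outside, world axes, zero at the start; "moment": the same for the moment, N m; "opening": finger opening in m.
Only numpy, scipy, OpenCV 4.12 (cv2) and the standard library are available. Lean on these libraries where they do the work, as an engineer would, in place of code of your own. Each camera call takes 0.05 s, during which the arm holds its last target.

## Working session

There is one attempt and no reset: what is moved stays moved. The work goes in short steps, Python scripts to look and compute and a tool call to move; the robot and the scene stay as the last step left them, time stands still between calls to the robot, and variables do not carry over. Pictures are saved under pics/ and viewed, and the job is handed in when it is done.

Besides the shell and the picture viewer there is one more tool, called as name(argument=value, ...) on one line, values as JSON. apply_moves: Moves the arm, as the interface text tells. Its arguments: {"type":"object","properties":{"motion":{"type":"array"},"hand":{"type":"number"}},"required":["motion"]}

```bash
mkdir -p pics
python3 - <<'E'
from plant import ctrl
import cv2,numpy as np
print(ctrl.get_obs())
for n in ["side","top","wrist"]:
    p,d=ctrl.snapshot(n); cv2.imwrite(f"pics/{n}0.png",p); np.save(f"pics/{n}0.npy",d)
    m=ctrl.camera_model(n); print(n,{k:np.round(v,4).tolist() for k,v in m.items()})
E
```

```text
{'clock': 0.0, 'joint_pos': array([ 8.99595674e+01,  2.05922667e+01,  6.33332441e-01, -2.32906148e-02,
       -7.01344119e+01, -1.65084413e+01]), 'qvel': array([-0.10269463, -0.083288  ,  0.00811509,  0.01019747, -0.05787812,
       -0.06643146]), 'tau': array([ 1.37433013e-03, -5.82713664e+01,  2.93049073e+01,  6.99698567e+00,
        6.95427079e-03, -1.62337628e-04]), 'tool_pos': array([0.19211178, 0.64656904, 0.22559997]), 'orientation': array([-1.79994464e+02, -9.57203394e-02, -1.06556811e+02]), 'force': array([1.04445511, 0.30527638, 0.00728619]), 'moment': array([-0.0081366 ,  0.06935442,  0.04314108]), 'opening': 0.0876373673489583}
side {'fx': 439.5072, 'fy': 439.5072, 'cx': 257.6353, 'cy': 188.9017, 'cam_to_world': [[-0.7453, -0.4937, 0.4481, 0.1053], [-0.6665, 0.5694, -0.4811, 0.4612], [-0.0176, -0.6573, -0.7535, 0.846], [0.0, 0.0, 0.0, 1.0]]}
top {'fx': 392.9525, 'fy': 392.9525, 'cx': 255.9678, 'cy': 192.7078, 'cam_to_world': [[0.0247, -0.9889, 0.1468, 0.4147], [-0.9995, -0.0274, -0.0161, -0.0179], [0.0199, -0.1463, -0.989, 1.0527], [0.0, 0.0, 0.0, 1.0]]}
wrist {'fx': 325.9602, 'fy': 325.9602, 'cx': 255.1234, 'cy': 194.7678, 'tool_from_camera': [[1.0, 0.0002, -0.0011, 0.0003], [0.0001, 0.9626, 0.271, -0.0723], [0.0011, -0.271, 0.9626, -0.1584], [0.0, 0.0, 0.0, 1.0]]}
```

View pics/side0.png

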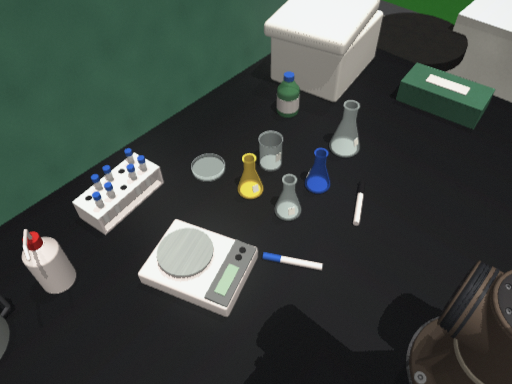

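View pics/top0.png

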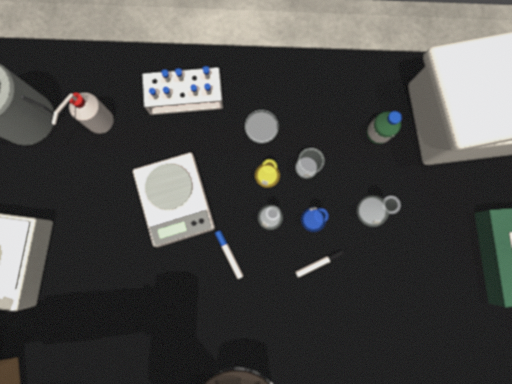

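View pics/wrist0.png

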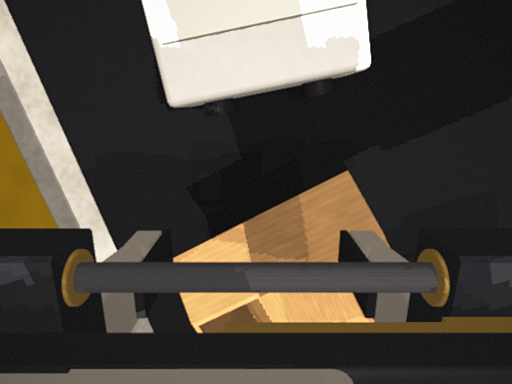

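Candidates for the flask, by side / top pixel:
- small clear flask: (288,198) / (270,216)
- yellow look-alike: (250,178) / (267,174)
- blue look-alike: (319,172) / (314,219)
- large clear flask: (347,130) / (378,208)
- beaker: (271,150) / (309,163)

The small clear flask fits the description. I'll check it in a close crop.

Run:
```python
import cv2,numpy as np
s=cv2.imread("pics/side0.png");t=cv2.imread("pics/top0.png")
a=cv2.resize(s[160:230,240:340],None,fx=4,fy=4,interpolation=cv2.INTER_CUBIC)
b=cv2.resize(t[185:255,225:325],None,fx=4,fy=4,interpolation=cv2.INTER_CUBIC)
c=cv2.resize(s[215:315,135:265],(400,308));d=cv2.resize(t[145:255,125:225],(400,308))
d=cv2.resize(t[145:255,125:225],(280,308)); d=np.hstack([d,np.zeros((308,120,3),np.uint8)])
cv2.imwrite("pics/crop.png",np.vstack([np.hstack([a,b]),np.hstack([c,d])]))
```

```text
(no output)
```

View pics/crop.png

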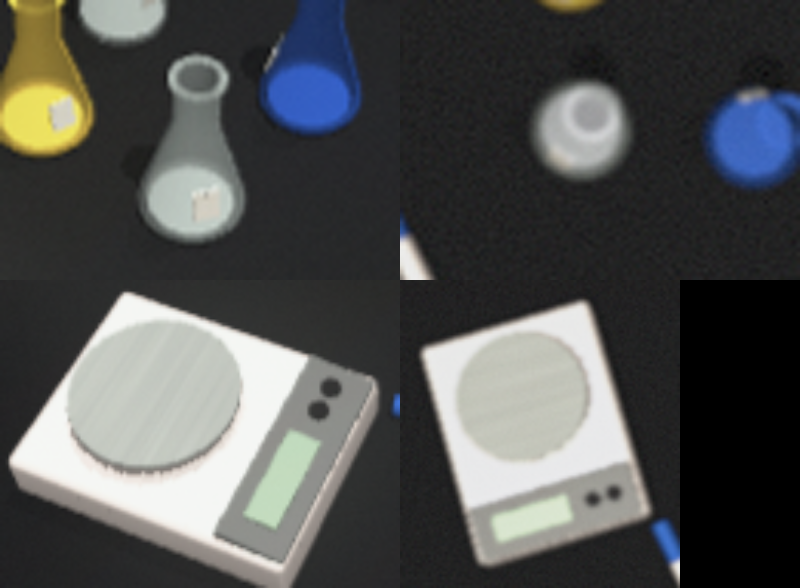

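The crop confirms it. The small clear flask has its rim at side (289,179) / top (272,213) and its foot at side (287.5,209) / top (270,218). Next I'll measure the flask, the pan and the neighbours by triangulation.

```bash
cat > h.py <<'E'
import numpy as np, cv2
from plant import ctrl
def ray(n,u,v,m=None):
    m=m or ctrl.camera_model(n); T=np.array(m["cam_to_world"])
    d=T[:3,:3]@np.array([(u-m["cx"])/m["fx"],(v-m["cy"])/m["fy"],1.]); return T[:3,3],d/np.linalg.norm(d)
def onz(n,u,v,z):
    o,d=ray(n,u,v); return o+d*(z-o[2])/d[2]
def tri(r1,r2):
    (o1,d1),(o2,d2)=r1,r2
    A=np.stack([d1,-d2],1); s=np.linalg.lstsq(A,o2-o1,rcond=None)[0]
    p,q=o1+s[0]*d1,o2+s[1]*d2; return (p+q)/2,np.linalg.norm(p-q)
E
python3 - <<'E'
from h import *
np.set_printoptions(precision=4,suppress=True)
s=cv2.imread("pics/side0.png");t=cv2.imread("pics/top0.png")
P=dict(rim=((289.3,179.2),(272.3,213)),foot=((287.5,209.2),(270.2,217.8)))
for k,(a,b) in P.items():
    print(k,tri(ray("side",*a),ray("top",*b)))
    z=.115 if k=="rim" else 0
    print("  planes",onz("side",*a,z),onz("top",*b,z))
# pan
for n,im,(u,v) in (("side",s,(185,250)),("top",t,(169,186))):
    hsv=cv2.cvtColor(im,cv2.COLOR_BGR2HSV); print(n,im[v,u],im[v-25 if n=='side' else v,u+28])
    g=cv2.GaussianBlur(im,(3,3),0).max(2)
    m=((g>110)&(g<208)).astype(np.uint8)
    m=cv2.morphologyEx(m,cv2.MORPH_OPEN,np.ones((5,5)))
    k,l,st,c=cv2.connectedComponentsWithStats(m); i=l[v,u]
    print(st[i],c[i])
    cs,_=cv2.findContours((l==i).astype(np.uint8),cv2.RETR_EXTERNAL,cv2.CHAIN_APPROX_NONE)
    e=cv2.fitEllipse(cs[0]); print(e, onz(n,*e[0],.062))
    o=cv2.resize(im,None,fx=1,fy=1);cv2.ellipse(o,e,(0,0,255),1)
    cv2.imwrite(f"pics/pan_{n}.png",cv2.resize(o[v-60:v+80,u-60:u+90],None,fx=3,fy=3))
x=cv2.imread("pics/pan_side.png");y=cv2.imread("pics/pan_top.png");cv2.imwrite("pics/pan.png",cv2.resize(np.hstack([x,y]),(800,373)))
for nm,uv in dict(large=(372,211),large_r=(391,205),beaker=(306,168),beaker_r=(314,158),yellow=(267,176),yellow_r=(269.5,164.5),blue=(313,221),blue_r=(321,215)).items():
    z={'large_r':.148,'beaker_r':.088,'yellow_r':.115,'blue_r':.115}.get(nm,0); print(nm,onz("top",*uv,z))
E
```

```text
rim (array([ 0.5057, -0.0736,  0.1151]), np.float64(0.00039434152827557805))
  planes [ 0.5056 -0.0737  0.115 ] [ 0.5059 -0.0735  0.115 ]
foot (array([ 0.5045, -0.0738,  0.0074]), np.float64(0.002646709932028853))
  planes [ 0.5091 -0.0777  0.    ] [ 0.504  -0.0749  0.    ]
side [191 199 195] [49 50 49]
[ 158  229   55   50 2170] [184.7696 253.523 ]
((184.77432250976562, 253.5170135498047), (47.30998229980469, 56.396697998046875), 67.45510864257812) [0.5672 0.1957 0.062 ]
top [185 194 193] [234 233 233]
[ 146  164   47   45 1695] [168.7971 185.9587]
((168.79490661621094, 185.96768188476562), (44.024478912353516, 47.156497955322266), 63.509925842285156) [0.573  0.1882 0.062 ]
large [ 0.5297 -0.3502  0.    ]
large_r [ 0.5288 -0.3483  0.148 ]
beaker [ 0.6432 -0.1704  0.    ]
beaker_r [ 0.6505 -0.1777  0.088 ]
yellow [ 0.6179 -0.0639  0.    ]
yellow_r [ 0.6244 -0.0644  0.115 ]
blue [ 0.4984 -0.1902  0.    ]
blue_r [ 0.5042 -0.1905  0.115 ]
```

View pics/pan.png

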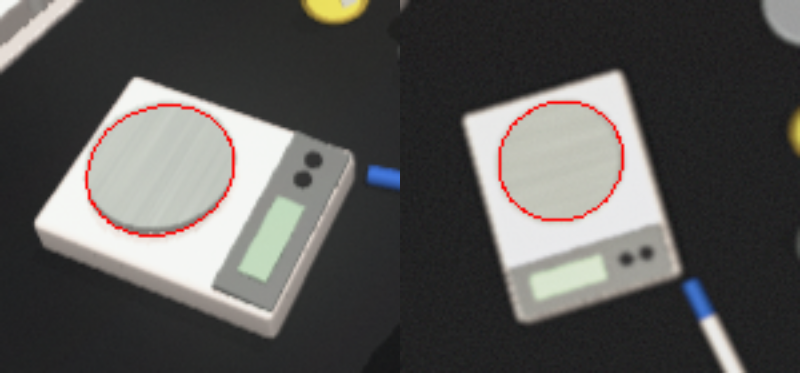

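Flask measurements:
- Rim: (0.506,-0.074), triangulated height 0.115, which agrees with the 115 mm given. The rays miss each other by 0.4 mm.
- Foot: within a few mm of the same xy. It's seen through glass, so it's less precise.

For the pan, the side contour includes the pan's edge band, so it is a few mm off. I'll pass near the pan on the way and look with the wrist camera.

apply_moves(motion=[[[1,-1.7,0],0],[[3,-5,0],0],[[5.5,-9.2,0],0],[[8,-13.5,0],0],[[10.5,-17.7,0],0],[[13,-22,0],0],[[15.5,-26.2,0],0],[[18,-30.3,0],0],[[20.5,-34.5,0],0],[[23,-38.7,0],0]])

```text
clock: 1.15
tool_pos: [0.4227, 0.2582, 0.2267]
orientation: [-180.0, 0.0, -106.5]
force: [1.2, -0.2, 0.9]
opening: 0.0878
```

apply_moves(motion=[[[1.5,-2,0],0],[[2.5,-3.5,0],0],[[2.5,-3.5,0],0],[[2.5,-3.5,0],0],[[2.5,-3.5,0],0]])

```text
clock: 1.65
tool_pos: [0.4469, 0.2255, 0.2265]
orientation: [180.0, -0.0, -106.5]
force: [-0.3, -0.3, 0.6]
opening: 0.0876
```

```bash
cat >> h.py <<'E'
from scipy.spatial.transform import Rotation as Ro
def wsnap(tag):
    o=ctrl.get_obs(); p,d=ctrl.snapshot("wrist"); cv2.imwrite(f"pics/{tag}.png",p)
    T=np.eye(4);T[:3,:3]=Ro.from_euler("xyz",o["orientation"],degrees=True).as_matrix();T[:3,3]=o["tool_pos"]
    T=T@np.array(ctrl.camera_model("wrist")["tool_from_camera"]); np.save(f"pics/{tag}_T.npy",T); return o,p
def wray(tag,u,v):
    m=dict(ctrl.camera_model("wrist")); m["cam_to_world"]=np.load(f"pics/{tag}_T.npy"); return ray("wrist",u,v,m)
E
python3 - <<'E'
from h import *
o,p=wsnap("w1"); print(o["clock"],o["tool_pos"],o["orientation"],o["force"])
E
```

```text
1.65 [0.44694274 0.22551631 0.22649432] [ 1.79993415e+02 -2.88746963e-04 -1.06522509e+02] [-0.31646638 -0.30152114  0.56587245]
```

View pics/w1.png

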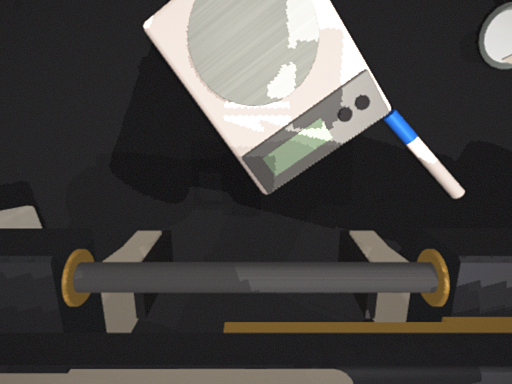

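The pan shows at about (253,40) but is cut off at the top, so I'll move about 7 cm outward and take two views.

apply_moves(motion=[[[3,-0.5,0],0],[[6,-1.5,0],0],[[6,-1.5,0],0],[[6,-1.5,0],0],[[6,-1.5,0],0]])

```text
clock: 2.2
tool_pos: [0.5065, 0.2105, 0.2264]
orientation: [180.0, -0.0, -106.5]
force: [-0.2, 0.3, 0.3]
opening: 0.0879
```

Run:
```python
from h import *
o,p=wsnap("w2"); print(o["clock"],o["tool_pos"],o["orientation"],o["force"])
```

```text
2.2 [0.5065497  0.21045855 0.2263781 ] [ 1.79977104e+02 -2.02333970e-02 -1.06501579e+02] [-0.20830443  0.32378426  0.31586804]
```

apply_moves(motion=[[[1.5,-3,0],0],[[3,-7,0],0],[[3,-7,0],0],[[3,-7,0],0],[[3,-7,0],0]])

```text
clock: 2.75
tool_pos: [0.5369, 0.1406, 0.2268]
orientation: [-180.0, 0.0, -106.5]
force: [-0.3, 0.6, -0.7]
opening: 0.0876
```

Run:
```python
from h import *
o,p=wsnap("w3"); print(o["clock"],o["tool_pos"],o["orientation"],o["force"])
a=cv2.imread("pics/w2.png")
cv2.imwrite("pics/w23.png",np.hstack([a[:300],p[:300]])[:, :].copy()[:, ::1] if 0 else cv2.resize(np.hstack([a[:290],p[:290]]),(800,227)))
```

```text
2.75 [0.53685357 0.1406298  0.22683838] [-1.79986186e+02  2.99477960e-02 -1.06513967e+02] [-0.33222093  0.59396451 -0.72561059]
```

View pics/w2.png

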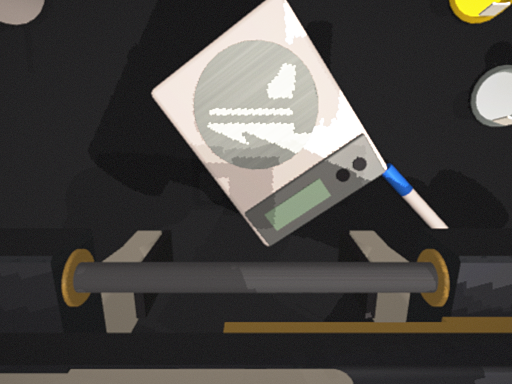

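View pics/w3.png

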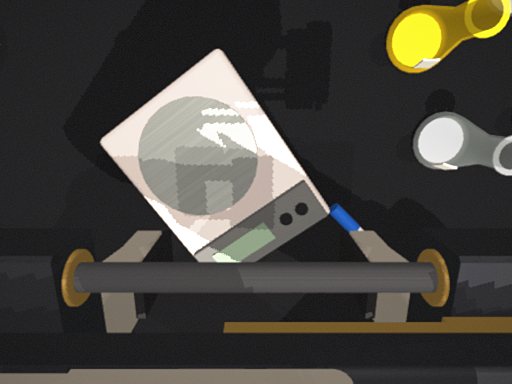

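Both views show the whole pan, at about (256,104) in w2 and (198,156) in w3, with reflections on it. I'll fit its rim from radial edges.

Run:
```python
from h import *
np.set_printoptions(precision=4,suppress=True)
C={};vis=[]
def fit(im,c,r0,r1,thr=8):
    g=cv2.GaussianBlur(im,(3,3),0).astype(np.float32); th=np.radians(np.arange(0,360,3)); r=np.arange(r0,r1,.5)
    U=(c[0]+np.outer(np.cos(th),r)).astype(np.float32);V=(c[1]+np.outer(np.sin(th),r)).astype(np.float32)
    S=cv2.remap(g,U,V,cv2.INTER_LINEAR); G=np.abs(S[:,4:]-S[:,:-4]).sum(2); k=G.argmax(1); ok=G.max(1)>thr*3
    pts=np.stack([U[np.arange(len(th)),k+2],V[np.arange(len(th)),k+2]],1)[ok]
    for _ in range(6):
        e=cv2.fitEllipse(pts); box=cv2.ellipse2Poly
        a=np.radians(e[2]); q=(pts-e[0])@np.array([[np.cos(a),-np.sin(a)],[np.sin(a),np.cos(a)]])
        rr=(np.hypot(q[:,0]/e[1][0]*2,q[:,1]/e[1][1]*2)-1)*e[1][0]/2
        m=np.abs(rr-np.median(rr))<max(1.0,2*np.median(np.abs(rr)))
        if m.all():break
        pts=pts[m]
    return e,len(pts)
for tag,c,a,b in (("w2",(256,104.5),56,70),("w3",(198,156),54,66)):
    im=cv2.imread(f"pics/{tag}.png"); e,n=fit(im,c,a,b); C[tag]=e[0]; print(tag,e,n)
    o,d=wray(tag,*e[0]); print("  on z=.062",o+d*(.062-o[2])/d[2],"size m",np.array(e[1])/325.96*((o[2]-.062)/-d[2]))
    v=im.copy();cv2.ellipse(v,e,(0,0,255),1);vis.append(cv2.resize(v[0:240,80:360],(400,343)))
im=cv2.imread("pics/top0.png"); e,n=fit(im,(168.8,186),19,26); print("top",e,n,onz("top",*e[0],.062)); C["top"]=e[0]
im=cv2.imread("pics/side0.png"); print("side 251.8",onz("side",184.8,251.8,.062))
cv2.imwrite("pics/fit.png",np.hstack(vis))
print("w2w3",tri(wray("w2",*C["w2"]),wray("w3",*C["w3"])))
print("w2side",tri(wray("w2",*C["w2"]),ray("side",184.8,251.8)))
# flask foot / rim in wrist w3? rough rim
```

```text
w2 ((255.37522888183594, 104.21479797363281), (125.22248077392578, 129.51776123046875), 5.621877670288086) 112
  on z=.062 [0.5747 0.19   0.062 ] size m [0.124  0.1282]
w3 ((197.47036743164062, 155.32398986816406), (116.82440948486328, 121.78694152832031), 132.52867126464844) 107
  on z=.062 [0.5745 0.1896 0.062 ] size m [0.1191 0.1241]
top ((168.6551055908203, 186.07310485839844), (45.71910858154297, 48.81401443481445), 59.63235855102539) 119 [0.5727 0.1885 0.062 ]
side 251.8 [0.5703 0.1928 0.062 ]
w2w3 (array([0.5745, 0.19  , 0.0605]), np.float64(0.00037389915972167595))
w2side (array([0.5748, 0.1901, 0.0545]), np.float64(0.00020516604704883112))
```

View pics/fit.png

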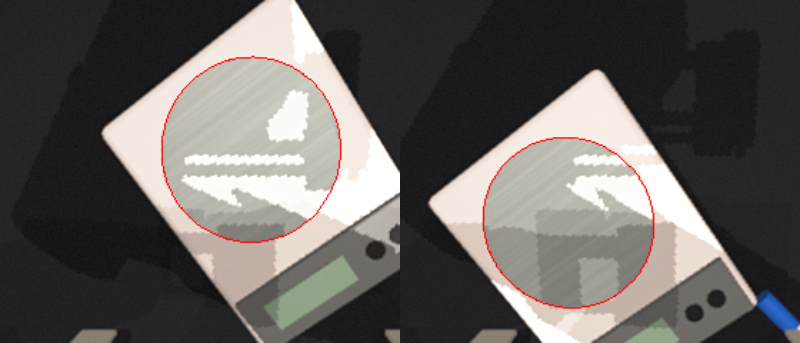

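All the estimates put the pan at (0.574, 0.190) with its top at about 0.061, matching the 62 mm given. Next I go over the flask, turning -30° so the jaws clear the yellow and blue look-alikes.

apply_moves(motion=[[[-0.3,-2,0],-3],[[-0.9,-6,0],-8],[[-1.5,-10,0],-14],[[-2.1,-14,0],-20],[[-2.6,-18,0],-26],[[-3.1,-21.4,0],-30],[[-3.1,-21.4,0],-30],[[-3.1,-21.4,0],-30],[[-3.1,-21.4,0],-30]])

```text
clock: 3.7
tool_pos: [0.5063, -0.0734, 0.2267]
orientation: [-180.0, 0.0, -136.5]
force: [0.8, 0.8, 0.4]
opening: 0.0878
```

Run:
```python
from h import *
o,p=wsnap("w4"); print(o["clock"],o["tool_pos"],o["orientation"],o["force"])
```

```text
3.7 [ 0.50627231 -0.07340563  0.22665221] [-1.79996429e+02  1.80878935e-02 -1.36504694e+02] [0.75534213 0.83239205 0.37287184]
```

View pics/w4.png

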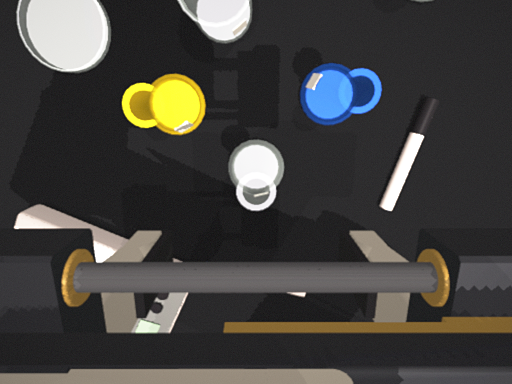

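The rim is centred at about (256,191) between the open fingers, and the foot is at about (256,167). I'll check both on their planes.

Run:
```python
from h import *
for u,v,z in ((256,191.3,.115),(256.3,168,0.0)):
    o,d=wray("w4",u,v); print(o+d*(z-o[2])/d[2])
print(tri(wray("w4",256,191.3),ray("side",289.3,179.2)))
```

```text
[ 0.50518541 -0.07373429  0.115     ]
[ 0.50332402 -0.0725163   0.        ]
(array([ 0.50534892, -0.07368194,  0.11522082]), np.float64(0.0003099588886302008))
```

The third view agrees, with the flask at (0.505,-0.074) and rim height 0.115. I'll shift -0.1 cm in x and lower 15 cm, to a TCP height of about 0.0765.

apply_moves(motion=[[[-0.1,0,-1.5],0],[[-0.1,0,-4],0],[[-0.1,0,-6.5],0],[[-0.1,0,-9],0],[[-0.1,0,-11.5],0],[[-0.1,0,-13.5],0],[[-0.1,0,-14.6],0],[[-0.1,0,-15],0],[[-0.1,0,-15],0],[[-0.1,0,-15],0]])

```text
clock: 4.75
tool_pos: [0.506, -0.0737, 0.0774]
orientation: [-180.0, 0.1, -136.5]
force: [-0.1, 0.5, -0.9]
opening: 0.0879
```

apply_moves(motion=[[[0,0,0],0],[[0,0,0],0],[[0,0,0],0],[[0,0,0],0],[[0,0,0],0],[[0,0,0],0],[[0,0,0],0],[[0,0,0],0],[[0,0,0],0],[[0,0,0],0]], hand=2.4)

```text
clock: 5.75
tool_pos: [0.5052, -0.074, 0.0765]
orientation: [180.0, -0.0, -136.6]
force: [0.2, 0.3, -0.6]
opening: 0.0274
```

The fingers stopped on the neck at 27.4 mm, so it's held. I'll lift straight up.

apply_moves(motion=[[[0,0,0.3],0],[[0,0,1],0],[[0,0,2.5],0],[[0,0,4.5],0],[[0,0,6.5],0],[[0,0,8.5],0],[[0,0,10.3],0],[[0,0,11.5],0],[[0,0,12],0],[[0,0,12],0]])

```text
clock: 6.75
tool_pos: [0.5054, -0.0739, 0.197]
orientation: [-180.0, 0.1, -136.5]
force: [-0.1, -1.5, -1.4]
opening: 0.0278
```

Run:
```python
from h import *
o,p=wsnap("w5"); print(o["clock"],o["tool_pos"],o["orientation"],o["force"],o["opening"])
s,_=ctrl.snapshot("side"); cv2.imwrite("pics/s5.png",s)
cv2.imwrite("pics/c5.png",np.hstack([cv2.resize(s[80:280,180:400],(420,382)),cv2.resize(p[0:300,100:400],(380,380)).copy() if 0 else cv2.resize(p[0:300,100:400],(380,382))]))
```

```text
6.75 [ 0.5054327  -0.07390829  0.19703701] [-1.79972866e+02  5.43116050e-02 -1.36548088e+02] [-0.13268851 -1.45527644 -1.40332162] 0.027803924324137537
```

View pics/c5.png

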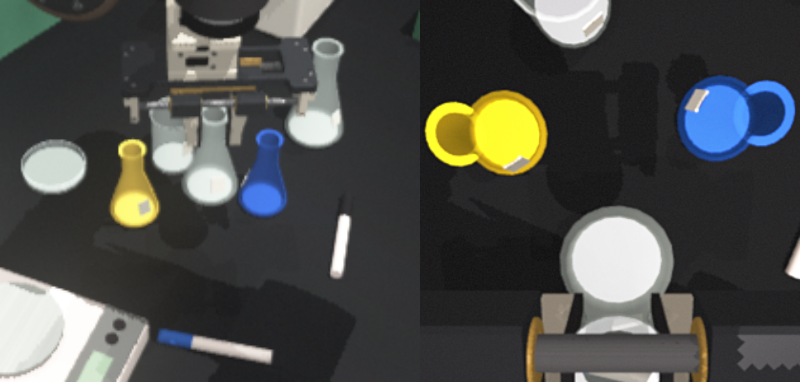

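It's held, hanging upright with the foot centred below the grasp at about (255,204), where 203 was expected. Now over to the pan, +6.9, +26.4 cm.

apply_moves(motion=[[[0.3,1.1,0],0],[[0.9,3.6,0],0],[[1.9,7.2,0],0],[[2.9,11,0],0],[[3.9,14.9,0],0],[[4.9,18.7,0],0],[[5.8,22.2,0],0],[[6.5,24.8,0],0],[[6.8,26.1,0],0],[[6.9,26.4,0],0]])

```text
clock: 7.85
tool_pos: [0.574, 0.1916, 0.1953]
orientation: [180.0, -0.1, -136.5]
force: [-0.2, -0.9, -1.7]
opening: 0.0272
```

apply_moves(motion=[[[0,0,0],0],[[0,0,-0.5],0],[[0,0,-1.5],0],[[0,0,-2.5],0],[[0,0,-3.5],0],[[0,0,-4.2],0],[[0,0,-4.5],0],[[0,0,-4.5],0],[[0,0,-4.5],0],[[0,0,-4.5],0]])

```text
clock: 8.85
tool_pos: [0.5745, 0.1902, 0.152]
orientation: [-180.0, 0.0, -136.5]
force: [-0.4, 0.7, -0.3]
opening: 0.0274
```

Run:
```python
from h import *
F=[]
o,p=wsnap("w6"); print(o["clock"],o["tool_pos"],o["orientation"],o["force"],o["opening"])
s,_=ctrl.snapshot("side"); cv2.imwrite("pics/s6.png",s)
cv2.imwrite("pics/c6.png",np.hstack([cv2.resize(s[150:330,120:290],(400,424)),cv2.resize(p[0:300,110:393],(400,424))]))
```

```text
8.85 [0.57452421 0.1901979  0.15204271] [-1.79988363e+02  4.54009372e-02 -1.36541974e+02] [-0.44129564  0.69540056 -0.25826353] 0.027356336978133798
```

View pics/c6.png

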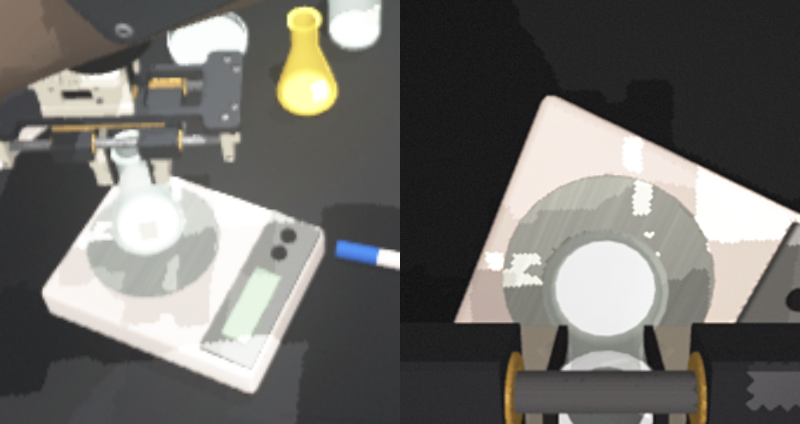

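The flask hangs about 14 mm above the pan, centred. I'll lower it slowly by 1.2 cm, then in 1 mm steps while watching the force.

apply_moves(motion=[[[0,0,-0.2],0],[[0,0,-0.5],0],[[0,0,-0.8],0],[[0,0,-1.0],0],[[0,0,-1.1],0],[[0,0,-1.2],0],[[0,0,-1.2],0],[[0,0,-1.2],0],[[0,0,-1.2],0]])

```text
clock: 9.85
tool_pos: [0.5743, 0.1901, 0.1397]
orientation: [-180.0, 0.0, -136.5]
force: [0.2, 0.4, -0.8]
opening: 0.0275
```

apply_moves(motion=[[[0,0,-0.05],0],[[0,0,-0.1],0],[[0,0,-0.1],0],[[0,0,-0.1],0],[[0,0,-0.1],0]])

```text
clock: 10.35
tool_pos: [0.5742, 0.19, 0.1385]
orientation: [180.0, -0.0, -136.5]
force: [-0.3, -0.4, -0.2]
opening: 0.0278
```

apply_moves(motion=[[[0,0,-0.05],0],[[0,0,-0.1],0],[[0,0,-0.1],0],[[0,0,-0.1],0],[[0,0,-0.1],0]])

```text
clock: 10.85
tool_pos: [0.5743, 0.19, 0.1376]
orientation: [-180.0, 0.0, -136.5]
force: [0.8, -0.6, -1.1]
opening: 0.0273
```

Run:
```python
from h import *
o,p=wsnap("w7"); print(o["clock"],o["tool_pos"],o["orientation"],o["force"],o["opening"])
s,_=ctrl.snapshot("side"); print(ctrl.get_obs()["force"])
cv2.imwrite("pics/c7.png",np.hstack([cv2.resize(s[190:290,140:240],(400,400)),cv2.resize(p[100:300,155:355],(400,400))]))
```

```text
10.85 [0.5742932  0.18999796 0.13763429] [-1.79995433e+02  4.09880575e-03 -1.36545554e+02] [ 0.76650078 -0.57282406 -1.05172889] 0.0273219233089275
[0.41624594 0.17093031 0.78878025]
```

View pics/c7.png

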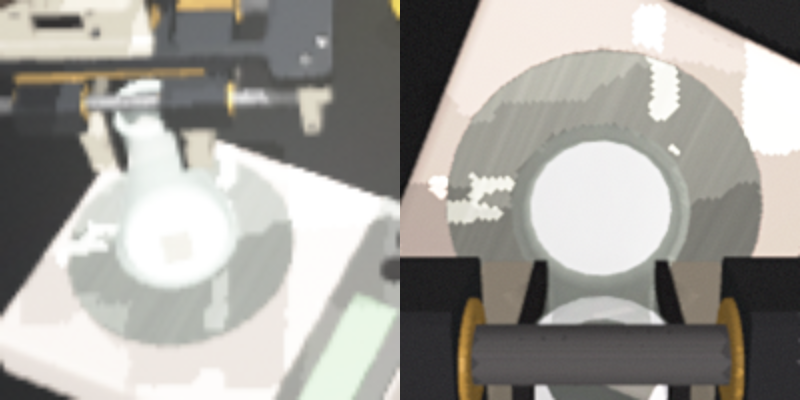

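The wrist view shows the foot at (602,205) in the crop, against a pan centre of (604,207), so it's centred. The side view looks a few px off, so I'll check that by projection.

Run:
```python
from h import *
m=ctrl.camera_model("side");T=np.linalg.inv(np.array(m["cam_to_world"]))
for p in ([.5743,.19,.062],[.5743,.19,.177],[.5053,-.0737,0],[.5053,-.0737,.115]):
    c=T[:3,:3]@p+T[:3,3]; print(p,m["fx"]*c[0]/c[2]+m["cx"],m["fy"]*c[1]/c[2]+m["cy"])
s=cv2.imread("pics/side0.png"); g=s[215:280,185].max(1); print(list(zip(range(215,280),g.tolist())))
```

```text
[0.5743, 0.19, 0.062] 184.53361939001616 249.914899528589
[0.5743, 0.19, 0.177] 175.98044960483816 216.84804755968852
[0.5053, -0.0737, 0] 287.65566385260854 210.9791195570378
[0.5053, -0.0737, 0.115] 289.3875594936884 179.27330377200678
[(215, 45), (216, 46), (217, 46), (218, 46), (219, 46), (220, 47), (221, 80), (222, 210), (223, 243), (224, 246), (225, 246), (226, 246), (227, 236), (228, 213), (229, 198), (230, 199), (231, 200), (232, 202), (233, 204), (234, 202), (235, 203), (236, 204), (237, 207), (238, 206), (239, 203), (240, 202), (241, 200), (242, 200), (243, 199), (244, 200), (245, 200), (246, 198), (247, 199), (248, 199), (249, 199), (250, 199), (251, 201), (252, 203), (253, 202), (254, 201), (255, 199), (256, 196), (257, 196), (258, 198), (259, 199), (260, 200), (261, 198), (262, 200), (263, 202), (264, 205), (265, 201), (266, 202), (267, 203), (268, 206), (269, 208), (270, 207), (271, 203), (272, 200), (273, 201), (274, 196), (275, 154), (276, 129), (277, 195), (278, 226), (279, 235)]
```

The projections explain it: the side camera's usual bias of 1–2 px each way, leaving about 2 mm. I'll lower 1 mm more for sure contact, let it settle, then open.

apply_moves(motion=[[[0,0,-0.05],0],[[0,0,-0.1],0],[[0,0,-0.1],0],[[0,0,-0.1],0],[[0,0,-0.1],0]])

```text
clock: 11.45
tool_pos: [0.5743, 0.19, 0.1366]
orientation: [-180.0, 0.0, -136.5]
force: [-0.4, 0.7, 1.0]
opening: 0.0274
```

apply_moves(motion=[[[0,0,0],0],[[0,0,0],0],[[0,0,0],0],[[0,0,0],0],[[0,0,0],0],[[0,0,0],0],[[0,0,0],0],[[0,0,0],0],[[0,0,0],0],[[0,0,0],0]], hand=6.5)

```text
clock: 12.45
tool_pos: [0.5742, 0.19, 0.1365]
orientation: [180.0, -0.0, -136.5]
force: [0.0, -0.2, 0.4]
opening: 0.0646
```

Run:
```python
from h import *
o,p=wsnap("w8"); print(o["clock"],o["tool_pos"],o["force"],o["opening"])
s,_=ctrl.snapshot("side")
cv2.imwrite("pics/c8.png",np.hstack([cv2.resize(s[190:290,140:240],(400,400)),cv2.resize(p[100:300,155:355],(400,400))]))
```

```text
12.45 [0.57424826 0.18999512 0.13654502] [ 0.04778177 -0.1750008   0.35644886] 0.06462692476522058
```

View pics/c8.png

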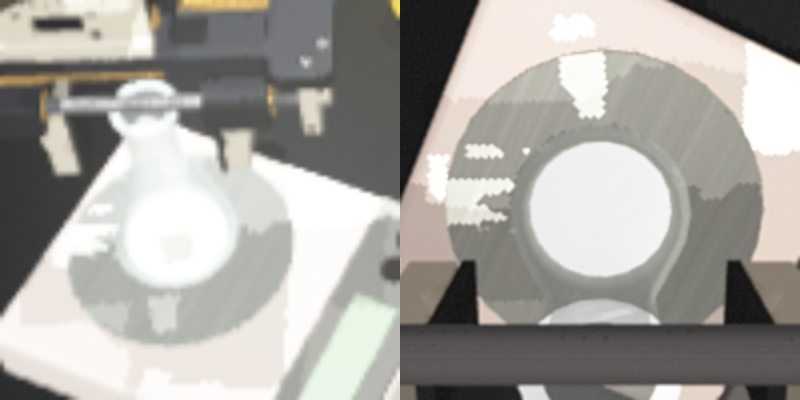

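The fingers are clear and the flask hasn't moved (foot at crop (602,206)). Now straight up, then back out of the way.

apply_moves(motion=[[[0,0,0.4],0],[[0,0,1.5],0],[[0,0,3.5],0],[[0,0,6],0],[[0,0,8.5],0],[[0,0,11],0],[[0,0,13],0],[[0,0,14],0],[[0,0,14],0],[[0,0,14],0]])

```text
clock: 13.55
tool_pos: [0.5738, 0.19, 0.2759]
orientation: [180.0, -0.0, -136.6]
force: [1.1, 0.2, -0.7]
opening: 0.0647
```

apply_moves(motion=[[[-0.7,1,0],0],[[-2,3.5,0],0],[[-4,7,0],0],[[-6,10.5,0],0],[[-8,14,0],0],[[-10,17.5,0],0],[[-11.5,20,0],0],[[-12,21,0],0],[[-12,21,0],0],[[-12,21,0],0]])

```text
clock: 14.55
tool_pos: [0.454, 0.3997, 0.2758]
orientation: [-180.0, -0.1, -136.5]
force: [0.2, 0.3, -0.3]
opening: 0.0648
```

Run:
```python
from h import *
s,_=ctrl.snapshot("side");t,_=ctrl.snapshot("top");cv2.imwrite("pics/s9.png",s);cv2.imwrite("pics/t9.png",t)
cv2.imwrite("pics/c9.png",np.vstack([np.hstack([cv2.resize(s[190:310,130:260],(400,369)),cv2.resize(t[140:250,120:239],(400,369))]),cv2.resize(np.hstack([s,t]),(800,300))[:230]]))
o=ctrl.get_obs();print(o["clock"],o["tool_pos"])
```

```text
14.65 [0.45456769 0.39917986 0.27627151]
```

View pics/c9.png

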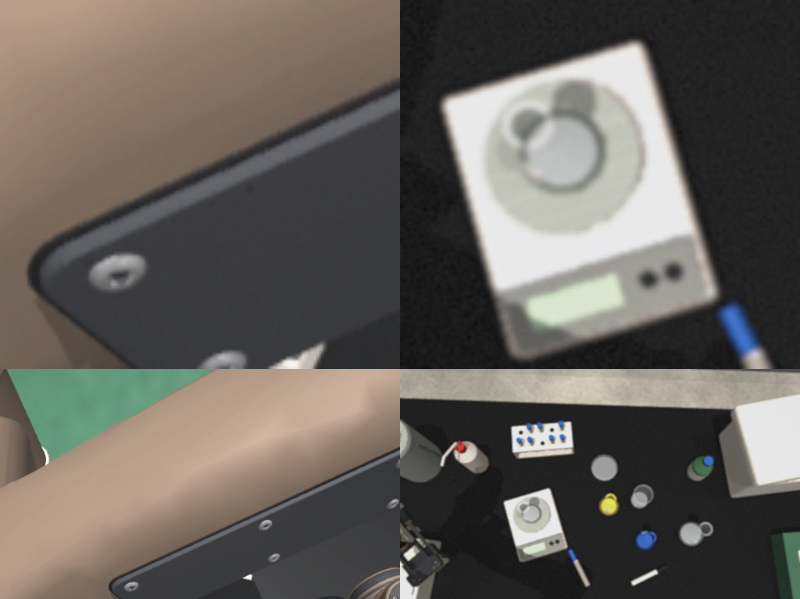

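The top view shows the flask upright on the pan, with its foot at about (169,185) and its rim at about (159,176). The bystanders and look-alikes appear unmoved. The arm hides the side view. A numeric check, then hand in.

Run:
```python
from h import *
print("rim",onz("top",159.2,176.2,.176),"foot",onz("top",168.8,184.7,.061))
a=cv2.imread("pics/top0.png");b=cv2.imread("pics/t9.png")
d=cv2.absdiff(a,b).max(2)
for n,(u,v) in dict(large=(378,208),beaker=(309,163),yellow=(267,173),blue=(315,218)).items(): print(n,(d[v-18:v+18,u-20:u+20]>50).sum())
print(ctrl.close_job())
```

```text
rim [0.57651264 0.18731233 0.176     ] foot [0.57642688 0.18855976 0.061     ]
large 0
beaker 0
yellow 0
blue 0
the job is handed in; nothing more can be done
None
```

The small clear flask is standing upright on the balance pan, released, with the arm backed off. I handed the job in at about 14.7 s of the 38 s allowed.

- **Grip and set-down:** I gripped the neck about 95 mm above the foot; the grip force is fixed at half of maximum, about 30 N. The foot touched the pan in 1 mm steps, and no reading I took showed more than about 2 N of outside force.
- **Position:** In the last top view the rim is at (0.577, 0.187) and the foot at (0.576, 0.189). The pan's centre, from two wrist views, is (0.574, 0.190), so the flask is 2–3 mm off centre at most and upright to within about 1 mm.
- **Bystanders:** The large flask, the beaker and both look-alikes show no change between the first and last top pictures.
- **What disagreed or failed:**
  - **Side camera:** it put the pan's centre a few mm away from where the wrist camera did. I put this down to a small calibration offset plus the pan's visible edge.
  - **Final side view:** the arm blocked it, so the last check rests on the top view alone.
  - **Moment of contact:** the force reading was too noisy to show it, so I judged it by height.

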